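# Power-cycle the microscope camera at the bench power box

### The job

The microscope camera has hung: power-cycle it at the bench power box. Pull the broad-headed knob straight up until it clicks into its out position, let it stay out for a moment, then push it back down until it is fully home and let go of it. Leave the ball knob and the slim knob beside it as they are.

Things in the scene. Friction and masses are not known exactly. Their poses are not given: they have to be found in the camera images.
- broad_knob (a joint): how far the broad knob is pulled up out of the power box, in m: 0 = fully home (as it starts), 0.024 = fully out, at its end stop. It slides straight up. An over-centre detent holds it at either end: it takes about 6 N to start it, easing off towards mid-travel (0.012), past which it is driven on to the far end by itself and stays there.
- broad_head (a point): centre of the broad knob's head, the one to operate: a plain black flat-topped disc, 36 mm across, 18 mm thick, axis vertical, on a 14 mm steel stem; at home 31 mm above the box's top panel; it moves with the knob. It may be any of the three knobs in the row. Its x axis runs across the short side of the box (no other knob on that line), y along the row of knobs, z up.
- ball_head (a point): centre of a black ball, 26 mm across, on a 10 mm steel stem: the ball knob, a sliding dimmer, not to be moved. It stays where it is left and starts 0 to 24 mm out (31 to 55 mm above the panel). The power box: grey, aluminium top 60 mm above the bench, 130 mm by 290 mm, screwed down and level; its three knobs stand 85 mm apart on its long middle line.
- slim_head (a point): middle of a slim upright black cylinder, 16 mm across and 26 mm tall, on a 10 mm steel stem: the slim knob, another sliding dimmer on the same power box, not to be moved. It stays where it is left and starts 0 to 24 mm out (31 to 55 mm above the panel).

How it is judged:
By the outcome, as a careful person would: the job done as asked, in the order asked, and still so for the second after the job is handed in, with the robot touching nothing.
It also fails if it takes over 32 s, if anything falls off the work surface, if the arm or the gripper's body presses on something with over 40 N, if the wrist force passes 120 N, or if a joint passes its speed limit or range.

### The arm

A 6-joint arm with a two-finger parallel gripper is mounted at the origin on the work surface. World frame = base frame: x ahead of the robot, y to its left, z up, the work surface at z = 0. Lengths are in m, angles in degrees, forces in N, time in s.
With the tool pointing down it reaches from about 0.3 to 0.75 m from the base axis. Payload 8.5 kg.
Tool frame: the origin (TCP) lies at the very end of the fingers, on their centre line; the grasp point (between the pads) lies 19 mm behind it (env.grasp_offset is the distance from the TCP to the grasp point, in m); y points along the fingers, z is the direction in which the jaws open and shut, and the axes are right-handed (so a half turn about y gives the same grasp; the last joint's range is limited). The gripper opens to 85 mm and grips with 20 to 120 N. Pads are 22 mm wide; open, the fingers measure 114 mm over their backs; the gripper's body (76 mm by 85 mm) begins 54 mm behind the grasp point. The pads swing forward as they close: fully open they stand 13 mm farther back than shut.
Start: joints at [-87.966, 21.807, 74.336, -0, 83.858, -12.336], TCP at [0.136, -0.533, 0.191] pointing down, gripper open.
Joint ranges: [-178.18, 178.18], [-50.72, 133.34], [12.68, 142.11], [-81.47, 261.47], [9.98, 163.14], [-165.26, 165.26]. Speed limits (degrees/s): [136.94, 136.94, 180, 180, 180, 180].

### API

Orientations are given as a 3x3 rotation matrix whose columns are the frame's x, y, z axes.
In Python, from rig import env gives the robot as it stands. The module is installed in compiled form; this text tells all that it offers.
- The arm moves only by the shell command python3 -m pendant 'ROWS' [FORCE]. ROWS is JSON, a list of rows, each a list of 3 entries, a list of its own where there are three numbers: the shift along the world's x, y, z as a fraction of full scale, then the turn about the world's z as a fraction of full scale, then the opening, from 0 (shut) to 1 (fully open). A call has 1 to 12 rows; each row shifts and turns the commanded pose from where the row before left it; what a row does not reach is not made up. Full scale, the value 1, is 30 mm for a shift and 5 degrees for a turn. A row lasts 1/12 s, in which the tool goes at most 41.7 mm and 7.16 degrees, less where a joint would pass 70% of its speed; a pose out of reach is approached as far as the arm can. A call with a number of a shift or a turn outside -1 to 1 is refused whole. A call with a gripper value outside its range is refused whole. The fingers move at their own pace and stop on an object; FORCE is the grip in N (left out, the last holds). Time passes only in rows, so rows that do not move let the fingers close. It gives the time, the measured TCP pose, the force and the opening at its end, in the units of the state.
- env.observe(): the state, without advancing time (a new reading comes with each control period).
- env.get_image(name): name is "scene" or "top" or "wrist"; returns (picture, depth): 420x560x3 uint8, red, green, blue; 420x560 float32, m along the optical axis (not along the pixel's ray), 0 where there is no reading.
- env.camera_model(name): a dict with "camera_matrix" (3x3 intrinsics, pixels), "R" (3x3) and "t" (3): a world point X has camera coordinates R X + t; the wrist camera has in their place "tool_from_camera" (4x4, takes a point from camera to tool coordinates, whose origin is the TCP and whose axes are the tool frame's). Camera axes: x right, y down, z forward; pixel columns grow to the right and rows downward; lengths in m; the calibration is good to about 2 mm. A picture is of the moment at which its call begins: read the wrist's pose just before it. camera_model takes no time and is no camera call.
- env.close_job(): hands the job in, once; it reports no verdict.
The state is a dict: "time_s": time; "q": joint angles; "qvel": joint speeds; "joint_efforts": joint torques, N m; "position": TCP position; "tool_rot": TCP orientation; "ft_force": force on the tool from outside, world axes, zero at the start; "wrist_torque": the same for the moment, N m; "grip_width": finger opening in m.
Only numpy, scipy, OpenCV 4.12 (cv2) and the standard library are available. Lean on these libraries where they do the work, as an engineer would, in place of code of your own. Each camera call takes 0.05 s, during which the arm holds its last target.

## Working session

There is one attempt and no reset: what is moved stays moved. The work goes in short steps, Python scripts to look and compute and a shell command to move; the robot and the scene stay as the last step left them, time stands still between calls to the robot, and variables do not carry over. Pictures are saved under pics/ and viewed, and the job is handed in when it is done.

```bash
mkdir -p pics
python3 - <<'E'
from rig import env
import cv2,numpy as np
s=env.observe();print(s)
for n in("scene","top"):
    im,d=env.get_image(n);cv2.imwrite(f"pics/{n}0.png",im[:,:,::-1]);np.savez(f"pics/{n}0.npz",im=im,d=d)
    print(n,env.camera_model(n))
print(env.camera_model("wrist"),env.grasp_offset)
E
```

```text
{'time_s': 0.0, 'q': array([-8.79658818e+01,  2.18402564e+01,  7.43840757e+01,  5.61511932e-04,
        8.38574977e+01, -1.23345855e+01]), 'qvel': array([ 0.01346644,  0.04559469, -0.18395459,  0.03125455,  0.02263932,
        0.06089356]), 'joint_efforts': array([-2.83710369e-04, -4.48460448e+01, -2.31276870e+01, -1.78524551e-04,
        4.72665604e-03, -2.67210442e-05]), 'position': array([ 0.13648775, -0.5324428 ,  0.19082268]), 'tool_rot': array([[-9.68719125e-01, -4.09555623e-05,  2.48159735e-01],
       [-2.48159539e-01,  1.42764588e-03, -9.68718125e-01],
       [-3.14609827e-04, -9.99998980e-01, -1.39315138e-03]]), 'ft_force': array([-1.14772498, -1.24457071, -0.33018516]), 'wrist_torque': array([ 0.00934086,  0.01280851, -0.02919544]), 'grip_width': 0.08517686424693736}
scene {'camera_matrix': array([[452.10420348,   0.        , 279.85989894],
       [  0.        , 452.10420348, 209.62492124],
       [  0.        ,   0.        ,   1.        ]]), 'R': array([[ 0.55703881,  0.83047886,  0.00355319],
       [ 0.67523508, -0.45041084, -0.58411272],
       [-0.48349287,  0.3277726
[... 327 characters left out ...]
786348e-01,  4.35976290e-04, -1.55813802e-01],
       [ 1.55795296e-01, -1.29000278e-02, -9.87705125e-01]]), 't': array([0.05567125, 0.57735897, 0.67454054])}
{'camera_matrix': array([[299.15731179,   0.        , 283.05855623],
       [  0.        , 299.15731179, 206.03069027],
       [  0.        ,   0.        ,   1.        ]]), 'tool_from_camera': array([[-8.68809596e-04,  9.62560119e-01,  2.71066898e-01,
        -6.77440458e-02],
       [-1.10120221e-03, -2.71067756e-01,  9.62559639e-01,
        -1.82578993e-01],
       [ 9.99999016e-01,  5.37781585e-04,  1.29547959e-03,
        -3.01419642e-04],
       [ 0.00000000e+00,  0.00000000e+00,  0.00000000e+00,
         1.00000000e+00]])} 0.0187
```

View pics/scene0.png

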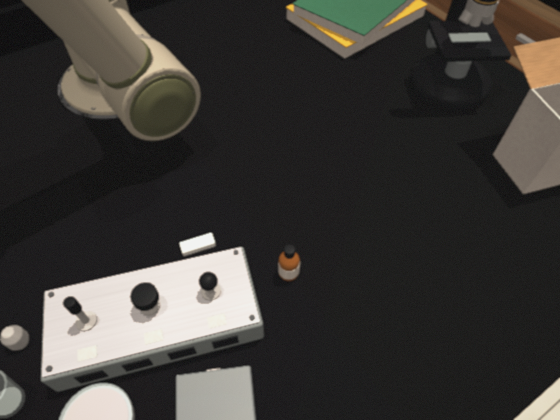

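View pics/top0.png

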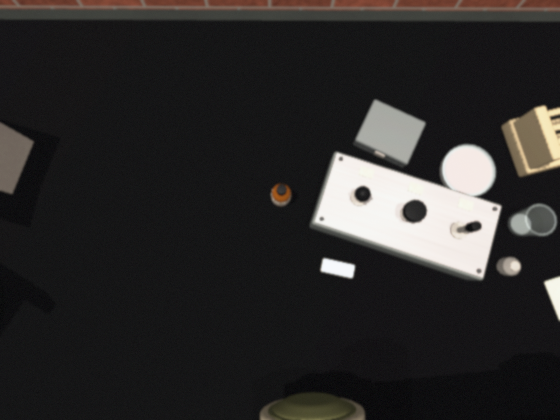

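The broad knob is the middle one, at about (145,296) in scene and (414,211) in top. The ball is on one side of it and the slim knob on the other. I'll enlarge both.

Run:
```python
import cv2
a=cv2.imread("pics/scene0.png")[235:395,30:280];b=cv2.imread("pics/top0.png")[140:290,300:520]
cv2.imwrite("pics/sc.png",cv2.resize(a,None,fx=3.2,fy=3.2,interpolation=cv2.INTER_CUBIC))
cv2.imwrite("pics/tc.png",cv2.resize(b,None,fx=3.6,fy=3.6,interpolation=cv2.INTER_CUBIC))
```

```text
(no output)
```

View pics/sc.png

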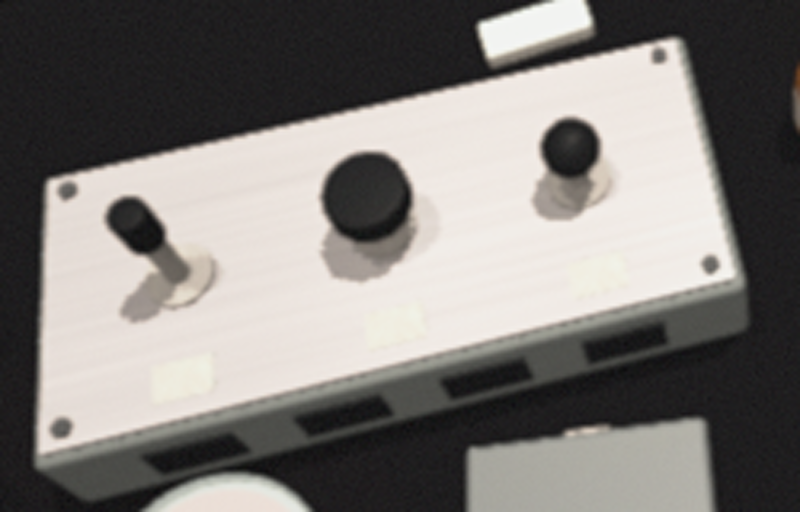

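View pics/tc.png

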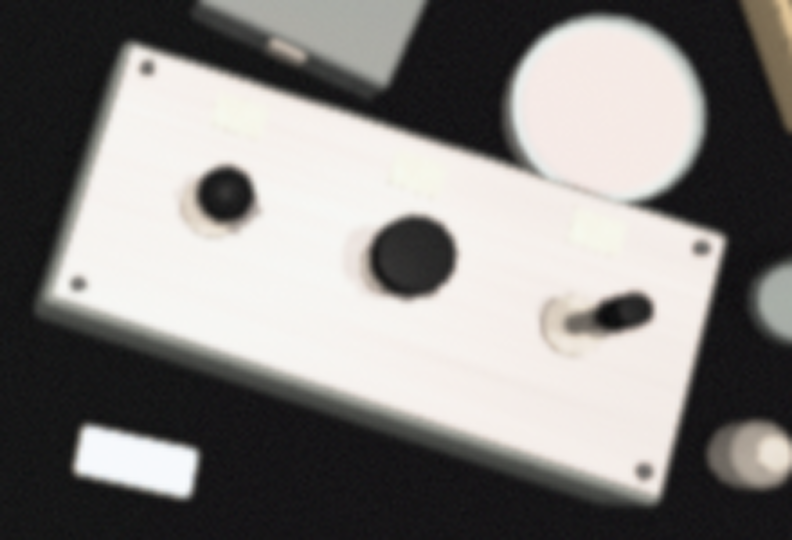

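```bash
cat > h.py <<'E'
import numpy as np,cv2
from rig import env
def P(n):
    m=env.camera_model(n);return m["camera_matrix"]@np.c_[m["R"],m["t"]]
def tri(a,b):
    X=cv2.triangulatePoints(P("scene"),P("top"),np.array(a,float).reshape(2,1),np.array(b,float).reshape(2,1));return X[:3,0]/X[3,0]
def up(n,uv,z):
    m=env.camera_model(n);r=m["R"].T@np.linalg.solve(m["camera_matrix"],[*uv,1]);c=-m["R"].T@m["t"];return c+r*(z-c[2])/r[2]
E
python3 - <<'E'
from h import *
S=lambda p:(30+p[0]/3.2-.34,235+p[1]/3.2-.34)
T=lambda p:(300+p[0]/3.6-.36,140+p[1]/3.6-.36)
prs={"broad":((367,197),(413,256)),"ball":((570,148),(225,194)),"slim":((136,225),(624,312)),
"s_ball_lab":((711,264),(147,68)),"s_slim_lab":((62,427),(701,247)),"s_slim":((67,190),(644,470)),"s_ball":((659,55),(78,284))}
R={}
for k,(a,b) in prs.items():
    R[k]=tri(S(a),T(b));h=R[k]
    Ps=[P(n)@np.r_[h,1] for n in("scene","top")]
    print(k,h.round(4),[ (q[:2]/q[2]-o).round(1) for q,o in zip(Ps,(S(a),T(b)))])
sc=[R[k] for k in R if k[0:2]=="s_"];print("centre",np.mean(sc,0))
v=(R["s_ball"]+R["s_ball_lab"]-R["s_slim"]-R["s_slim_lab"])/2;print("row",v,np.degrees(np.arctan2(v[1],v[0])))
for a in("ball","slim"):print(a,np.linalg.norm((R[a]-R["broad"])[:2]))
d=np.load("pics/top0.npz")["d"];print("top depth",d[211,414],d[225,360])
d=np.load("pics/scene0.npz")["d"];print(d[296,145])
s=env.observe();z=s["tool_rot"][:,2];print("jaw dir",np.degrees(np.arctan2(z[1],z[0])))
E
```

```text
broad [ 0.5671 -0.1578  0.0906] [array([0.1, 0. ]), array([0.1, 0. ])]
ball [ 0.5943 -0.0771  0.0911] [array([ 0.1, -0. ]), array([0.1, 0.1])]
slim [ 0.54   -0.2379  0.1123] [array([0.3, 0. ]), array([0.2, 0.1])]
s_ball_lab [ 0.6595 -0.0494  0.0599] [array([-0.1,  0. ]), array([-0.1, -0. ])]
s_slim_lab [ 0.5755 -0.2989  0.0618] [array([0.3, 0. ]), array([0.2, 0.1])]
s_slim [ 0.4755 -0.2653  0.0623] [array([0.4, 0. ]), array([0.3, 0.1])]
s_ball [ 0.5591 -0.0156  0.0607] [array([-0.1,  0. ]), array([-0.1, -0. ])]
centre [ 0.56739992 -0.15728823  0.06116123]
row [ 0.08385585  0.24959346 -0.00178216] 71.4292102695331
ball 0.08519374910474989
slim 0.08453599792303086
top depth 0.6668413 0.7036873
0.5893256
jaw dir -75.62913588451734
```

The triangulated heights agree with the text: broad 0.0906, panel 0.061, spacing 85 mm. Next I'll check that the way there is clear, using the depth images.

```bash
python3 - <<'E'
from h import *
for n in("scene","top"):
    m=env.camera_model(n);d=np.load(f"pics/{n}0.npz")["d"]
    v,u=np.mgrid[:420,:560];r=np.linalg.solve(m["camera_matrix"],np.stack([u.ravel(),v.ravel(),np.ones(u.size)]))*d.ravel()
    X=(m["R"].T@(r-m["t"][:,None]))[:,d.ravel()>0]
    k=(X[0]>.1)&(X[0]<.75)&(X[1]<0)&(X[1]>-.65)
    X=X[:,k];print(n)
    for x0 in np.arange(.1,.75,.1):
        print(round(x0,1),[(round(y0,1),round(X[2][(X[0]>=x0)&(X[0]<x0+.1)&(X[1]>=y0)&(X[1]<y0+.1)].max(initial=-1),3)) for y0 in np.arange(-.65,0,.1)])
E
python3 -m pendant '[[[0,0,0.5],0,1],[[0.3,0.25,0.5],0.5,1],[[0.6,0.52,0],1,1],[[0.6,0.52,0],1,1],[[0.6,0.52,0],1,1],[[0.6,0.52,0],1,1]]' 60
```

```text
scene
0.1 [(np.float64(-0.6), np.float64(-1.0)), (np.float64(-0.6), np.float64(-1.0)), (np.float64(-0.5), np.float64(-1.0)), (np.float64(-0.4), np.float64(0.004)), (np.float64(-0.3), np.float64(0.006)), (np.float64(-0.2), np.float64(0.16)), (np.float64(-0.1), np.float64(0.011))]
0.2 [(np.float64(-0.6), np.float64(-1.0)), (np.float64(-0.6), np.float64(-1.0)), (np.float64(-0.5), np.float64(-1.0)), (np.float64(-0.4), np.float64(0.005)), (np.float64(-0.3), np.float64(0.005)), (np.float64(-0.2), np.float64(0.347)), (np.float64(-0.1), np.float64(0.331))]
0.3 [(np.float64(-0.6), np.float64(-1.0)), (np.float64(-0.6), np.float64(-1.0)), (np.float64(-0.5), np.float64(-1.0)), (np.float64(-0.4), np.float64(0.005)), (np.float64(-0.3), np.float64(0.005)), (np.float64(-0.2), np.float64(0.005)), (np.float64(-0.1), np.float64(0.17))]
0.4 [(np.float64(-0.6), np.float64(-1.0)), (np.float64(-0.6), np.float64(-1.0)), (np.float64(-0.5), np.float64(0.033)), (np.float64(-0.4), np.float64(0.065)), (np.float64(-0.3), np.float64(0.064)), (np.float64(-0.2), np.float64(0.016)), (np.float64(-0.1), np.float64(0.01
[... 2237 characters left out ...]
loat64(-1.0)), (np.float64(-0.6), np.float64(0.003)), (np.float64(-0.5), np.float64(0.097)), (np.float64(-0.4), np.float64(0.055)), (np.float64(-0.3), np.float64(0.063)), (np.float64(-0.2), np.float64(0.103)), (np.float64(-0.1), np.float64(0.064))]
0.7 [(np.float64(-0.6), np.float64(-1.0)), (np.float64(-0.6), np.float64(-1.0)), (np.float64(-0.5), np.float64(0.097)), (np.float64(-0.4), np.float64(0.005)), (np.float64(-0.3), np.float64(0.031)), (np.float64(-0.2), np.float64(0.031)), (np.float64(-0.1), np.float64(0.002))]
time_s: 0.6
position: [0.2181, -0.4619, 0.2211]
tool_rot: [[-0.798, -0.0, 0.603], [-0.603, 0.001, -0.798], [-0.0, -1.0, -0.001]]
ft_force: [0.9, -0.8, -0.7]
grip_width: 0.0856
```

```bash
python3 -m pendant '[[[0.6,0.52,0],1,1],[[0.6,0.52,0],1,1],[[0.6,0.52,0],1,1],[[0.6,0.52,0],1,1],[[0.6,0.52,0],1,1],[[0.6,0.52,0],1,1],[[0.6,0.52,0],0.9,1],[[0.6,0.52,0],0,1],[[0.6,0.52,0],0,1],[[0.6,0.52,0],0,1],[[0.6,0.52,0],0,1],[[0.6,0.52,0],0,1]]'
python3 -m pendant '[[[0.6,0.52,-0.1],0,1],[[0.6,0.52,-0.2],0,1],[[0.6,0.52,-0.3],0,1],[[0.6,0.52,-0.3],0,1],[[0.6,0.52,-0.3],0,1],[[0.6,0.52,-0.3],0,1],[[0.4,0.3,-0.2],0,1],[[0.1,0.1,0],0,1],[[0,0,0],0,1]]'
python3 - <<'E'
from h import *
s=env.observe();p=s["position"];z=s["tool_rot"][:,2]
print(p,np.degrees(np.arctan2(z[1],z[0])),s["ft_force"])
im,d=env.get_image("wrist");cv2.imwrite("pics/w1.png",im[:,:,::-1])
m=env.camera_model("wrist");T=m["tool_from_camera"]
for X in ([.567,-.1577,.091],[.567,-.1577,.100]):
    t=s["tool_rot"].T@(np.array(X)-p);c=np.linalg.inv(T)@np.r_[t,1];q=m["camera_matrix"]@c[:3];print("predicted px",q[:2]/q[2])
E
```

```text
time_s: 1.6
position: [0.4342, -0.2746, 0.2211]
tool_rot: [[-0.319, -0.001, 0.948], [-0.948, 0.0, -0.319], [-0.0, -1.0, -0.001]]
ft_force: [0.0, -1.3, 0.4]
grip_width: 0.0853
time_s: 2.35
position: [0.5567, -0.1697, 0.1701]
tool_rot: [[-0.318, -0.001, 0.948], [-0.948, 0.0, -0.318], [0.0, -1.0, -0.001]]
ft_force: [0.0, -0.8, -0.2]
grip_width: 0.0853
[ 0.55668023 -0.16970417  0.17009748] -18.561934570966176 [ 0.02041844 -0.8277058  -0.20201357]
predicted px [290.67348025 184.22142294]
predicted px [290.92313331 186.32785083]
```

View pics/w1.png

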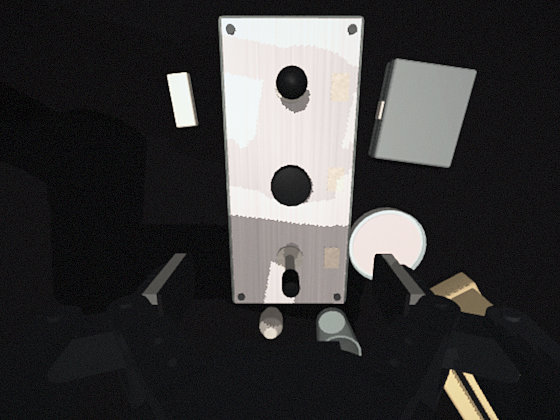

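The wrist view shows the broad head at (291,186), right where predicted. The jaws are aligned across the short side and clear of the neighbours. I'll descend.

```bash
python3 -m pendant '[[[0.17,0.2,0],0,1],[[0.17,0.2,0],0,1],[[0,0,-0.4],0,1],[[0,0,-0.4],0,1],[[0,0,-0.4],0,1],[[0,0,-0.4],0,1],[[0,0,-0.4],0,1],[[0,0,-0.4],0,1],[[0,0,-0.4],0,1],[[0,0,-0.4],0,1],[[0,0,0],0,1],[[0,0,0],0,1]]' 60
python3 - <<'E'
from h import *
s=env.observe();p=s["position"];print(p,s["ft_force"])
im,d=env.get_image("wrist");cv2.imwrite("pics/w2.png",im[:,:,::-1])
im,d=env.get_image("scene");cv2.imwrite("pics/s2.png",cv2.resize(im[200:400,:300,::-1],None,fx=2.6,fy=2.6))
E
```

```text
time_s: 3.4
position: [0.5667, -0.1581, 0.0746]
tool_rot: [[-0.32, -0.0, 0.948], [-0.948, 0.0, -0.32], [-0.0, -1.0, -0.0]]
ft_force: [0.1, -0.3, 0.3]
grip_width: 0.0857
[ 0.56670593 -0.1581102   0.07464947] [ 0.08116325 -0.32770736  0.30548819]
```

View pics/w2.png

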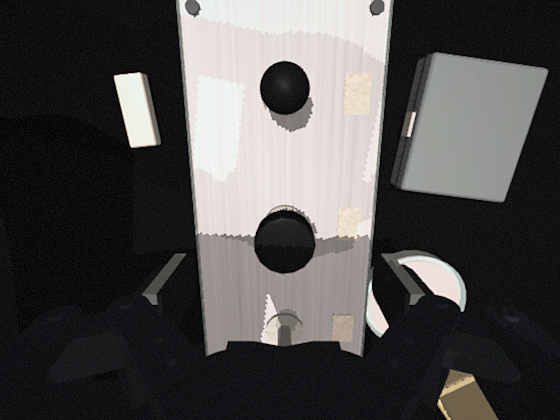

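View pics/s2.png

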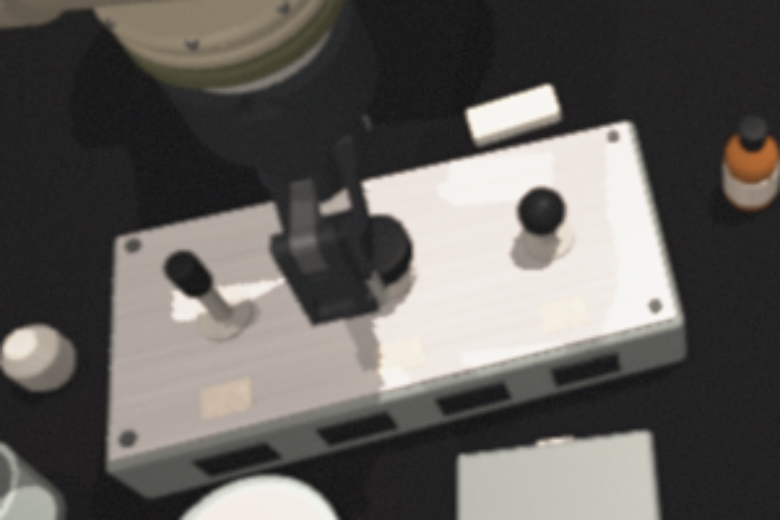

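Both views are clear: the head at (285,241) in the wrist picture sits between the fingers, and the slim knob is free. I'll close.

```bash
python3 -m pendant '[[[0,0,-0.07],0,0.6],[[0,0,0],0,0.3],[[0,0,0],0,0.2],[[0,0,0],0,0.2],[[0,0,0],0,0.2],[[0,0,0],0,0.2],[[0,0,0],0,0.2],[[0,0,0],0,0.2]]' 60
```

```text
time_s: 4.17
position: [0.5667, -0.1581, 0.0723]
tool_rot: [[-0.319, 0.0, 0.948], [-0.948, -0.0, -0.319], [-0.0, -1.0, 0.0]]
ft_force: [-0.3, 0.7, -0.6]
grip_width: 0.0172
```

The opening came to 17 mm, the commanded value, not the 36 mm of the head. I'll look.

Run:
```python
from h import *
s=env.observe();p=s["position"];print(p,s["ft_force"],s["grip_width"])
im,d=env.get_image("wrist");cv2.imwrite("pics/w3.png",im[:,:,::-1])
im,d=env.get_image("scene");cv2.imwrite("pics/s3.png",cv2.resize(im[240:370,50:230,::-1],None,fx=4,fy=4))
```

```text
[ 0.56672181 -0.15807564  0.072347  ] [-0.34242923  0.68419501 -0.57998003] 0.017207998991408686
```

View pics/w3.png

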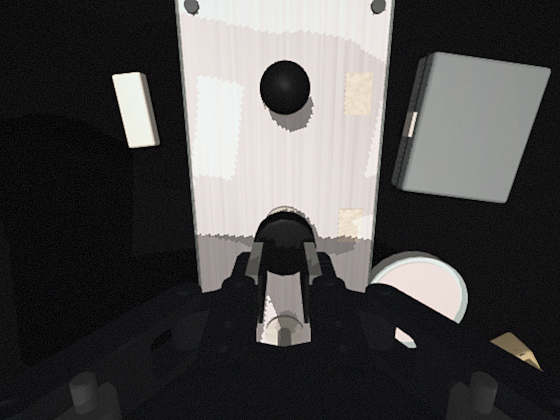

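View pics/s3.png

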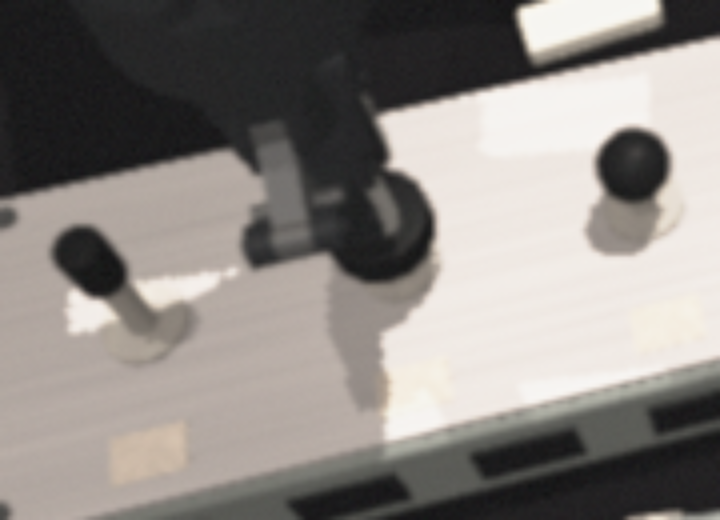

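Run:
```python
from h import *
s=env.observe();p=s["position"]
im,d=env.get_image("wrist");im,ds=env.get_image("scene")
m=env.camera_model("wrist");T=m["tool_from_camera"];K=m["camera_matrix"]
def proj(t):
    c=np.linalg.inv(T)@np.r_[t,1];q=K@c[:3];return (q[:2]/q[2]).round(1),c[2].round(4)
for X in ([.567,-.1577,.100],[.567,-.1577,.091]): print("head",proj(s["tool_rot"].T@(np.array(X)-p)))
print("tcp",proj([0,0,0]),"grasp",proj([0,-.0187,0]))
for u,v in [(285,215),(285,230),(285,245),(285,262),(270,250),(270,262),(310,250),(258,262),(312,265),(320,262),(268,290),(305,290)]:
    c=np.linalg.inv(K)@[u,v,1]*d[v,u];t=(T@np.r_[c,1])[:3];print((u,v),"depth",d[v,u].round(4),"world",(s["tool_rot"]@t+p).round(4),"tool",t.round(4))
```

```text
head (array([284.8, 247.6]), np.float64(0.1675))
head (array([284.7, 241.4]), np.float64(0.1762))
tcp (array([284.2, 230.9]), np.float64(0.1943)) grasp (array([284.4, 242.1]), np.float64(0.1763))
(285, 215) depth 0.1694 world [ 0.5726 -0.1416  0.0932] tool [-0.0174 -0.0209  0.0003]
(285, 230) depth 0.1656 world [ 0.5704 -0.1481  0.0992] tool [-0.0106 -0.0268  0.0003]
(285, 245) depth 0.167 world [ 0.5676 -0.1562  0.1001] tool [-0.0021 -0.0278  0.0003]
(285, 262) depth 0.1701 world [ 0.5643 -0.1662  0.0999] tool [ 0.0085 -0.0276  0.0003]
(270, 250) depth 0.1681 world [ 0.5587 -0.1565  0.0999] tool [ 0.0011 -0.0276 -0.0081]
(270, 262) depth 0.1694 world [ 0.5564 -0.1632  0.1005] tool [ 0.0082 -0.0282 -0.0082]
(310, 250) depth 0.141 world [ 0.5812 -0.1523  0.1249] tool [-0.0101 -0.0525  0.0119]
(258, 262) depth 0.1285 world [ 0.559  -0.1446  0.1378] tool [-0.0103 -0.0655 -0.0116]
(312, 265) depth 0.1249 world [ 0.5808 -0.1515  0.1414] tool [-0.0108 -0.0691  0.0113]
(320, 262) depth 0.1393 world [ 0.584  -0.1581  0.128 ] tool [-0.0055 -0.0557  0.0164]
(268, 290) depth 0.221 world [ 0.539  -0.203   0.0591] tool [ 0.0514  0.0133 -0.0118]
(305, 290) depth 0.1181 world [ 0.5755 -0.1565  0.1502] tool [-0.0044 -0.0779  0.0079]
```

Run:
```python
from h import *
s=env.observe();p=s["position"];R=s["tool_rot"]
print(s["grip_width"],s["time_s"])
im,ds=env.get_image("scene")
m=env.camera_model("scene");K=m["camera_matrix"]
c=im[240:340,60:200,::-1].copy()
c=cv2.resize(c,None,fx=5.6,fy=5.6,interpolation=cv2.INTER_CUBIC);c=cv2.convertScaleAbs(c,alpha=2.2,beta=25)
for t,col in [((0,0,0),(0,0,255)),((0,-.0187,0),(0,255,0)),((0,0,.0086),(255,0,0)),((0,0,-.0086),(255,0,255)),((0,-.05,.0086),(255,0,0)),((0,-.05,-.0086),(255,0,255))]:
    q=K@(m["R"]@(R@np.array(t)+p)+m["t"]);q=q[:2]/q[2];print(t,q.round(1))
    cv2.circle(c,tuple(int(v) for v in ((q-[60,240]+.5)*5.6)),4,col,-1)
cv2.imwrite("pics/s4.png",c)
v,u=np.mgrid[240:340,60:200];z=ds[240:340,60:200]
r=np.linalg.solve(K,np.stack([u.ravel(),v.ravel(),np.ones(u.size)]))*z.ravel()
X=(m["R"].T@(r-m["t"][:,None]));t=R.T@(X-p[:,None])
k=(abs(t[0])<.03)&(abs(t[2])<.04)&(t[1]<0.0)
for y0 in np.arange(-.08,0,.006):
    kk=k&(t[1]>=y0)&(t[1]<y0+.006)
    if kk.any():print(round(y0,3),kk.sum(),"x",t[0,kk].min().round(3),t[0,kk].max().round(3),"z",t[2,kk].min().round(3),t[2,kk].max().round(3))
```

```text
0.017338645117710178 4.3667
(0, 0, 0) [147.4 301.9]
(0, -0.0187, 0) [144.1 296. ]
(0, 0, 0.0086) [148.  307.6]
(0, 0, -0.0086) [146.8 296.2]
(0, -0.05, 0.0086) [138.8 291.4]
(0, -0.05, -0.0086) [137.6 279.5]
-0.08 3 x -0.011 -0.007 z -0.014 0.019
-0.074 12 x -0.011 -0.008 z -0.015 0.015
-0.068 19 x -0.011 -0.008 z -0.014 0.015
-0.062 18 x -0.011 -0.008 z -0.015 0.016
-0.056 41 x -0.011 -0.001 z -0.014 0.022
-0.05 21 x -0.011 0.004 z -0.015 0.02
-0.044 8 x -0.009 -0.006 z -0.01 0.015
-0.032 229 x -0.018 0.013 z -0.016 0.018
-0.026 75 x -0.018 0.015 z -0.012 0.019
-0.02 56 x -0.018 0.017 z -0.001 0.019
-0.014 12 x -0.017 0.008 z 0.007 0.018
```

View pics/s4.png

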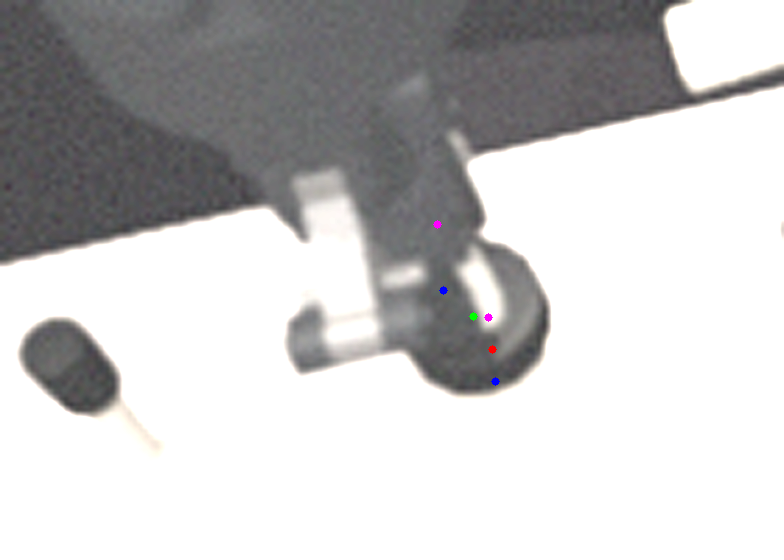

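Run:
```python
from h import *
s=env.observe();p=s["position"];R=s["tool_rot"]
im,d=env.get_image("wrist");print(env.observe()["time_s"])
m=env.camera_model("wrist");T=m["tool_from_camera"];K=m["camera_matrix"]
v,u=np.mgrid[:420,:560]
r=np.linalg.solve(K,np.stack([u.ravel(),v.ravel(),np.ones(u.size)]))*d.ravel()
t=T[:3,:3]@r+T[:3,3:]
for y0 in np.arange(-.1,.0,.005):
    kk=(abs(t[2])<.035)&(abs(t[0])<.03)&(t[1]>=y0)&(t[1]<y0+.005)&(d.ravel()>0)
    if kk.any():print(round(y0,3),kk.sum(),"x",t[0,kk].min().round(3),t[0,kk].max().round(3),"|z|",abs(t[2,kk]).min().round(3),abs(t[2,kk]).max().round(3),"rows",v.ravel()[kk].min(),v.ravel()[kk].max())
c=im[190:360,190:380,::-1];cv2.imwrite("pics/w4.png",cv2.convertScaleAbs(cv2.resize(c,None,fx=4,fy=3.5,interpolation=cv2.INTER_CUBIC),alpha=2.2,beta=25))
```

```text
4.4667
-0.1 2779 x -0.013 0.013 |z| 0.009 0.035 rows 297 370
-0.095 1594 x -0.014 0.01 |z| 0.009 0.035 rows 285 353
-0.09 1257 x -0.014 0.01 |z| 0.009 0.035 rows 278 341
-0.085 539 x -0.014 0.008 |z| 0.009 0.034 rows 276 327
-0.08 712 x -0.012 0.012 |z| 0.008 0.02 rows 271 323
-0.075 282 x -0.011 0.011 |z| 0.008 0.022 rows 266 318
-0.07 390 x -0.011 0.012 |z| 0.008 0.023 rows 260 311
-0.065 349 x -0.011 0.012 |z| 0.008 0.023 rows 256 301
-0.06 339 x -0.011 0.01 |z| 0.008 0.023 rows 251 296
-0.055 279 x -0.011 0.012 |z| 0.008 0.023 rows 246 291
-0.05 221 x -0.011 0.002 |z| 0.008 0.022 rows 243 271
-0.045 75 x -0.01 0.012 |z| 0.008 0.016 rows 243 282
-0.04 3 x -0.004 -0.001 |z| 0.008 0.008 rows 251 256
-0.03 2200 x -0.018 0.017 |z| 0.0 0.017 rows 217 276
-0.025 161 x -0.018 0.001 |z| 0.0 0.018 rows 215 248
-0.02 127 x -0.018 -0.004 |z| 0.0 0.017 rows 212 236
-0.015 53 x -0.017 -0.004 |z| 0.0 0.017 rows 211 233
```

View pics/w4.png

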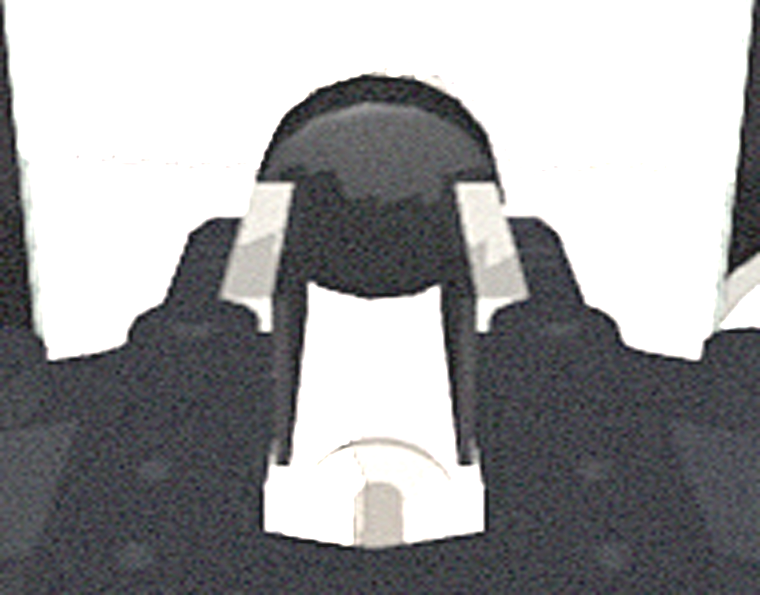

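Both cameras agree. At this opening the fingertips really end about 43 mm behind the reported TCP, at world z ≈ 0.115. They closed about 15 mm above the head and touched nothing. I'll trust the pictures: open, then go about 43 mm lower and look again.

```bash
python3 -m pendant '[[[0,0,0],0,1],[[0,0,0],0,1],[[0,0,0],0,1],[[0,0,0],0,1],[[0,0,0],0,1],[[0,0,0],0,1],[[0,0,-0.3],0,1],[[0,0,-0.3],0,1],[[0,0,-0.3],0,1],[[0,0,0],0,1],[[0,0,0],0,1]]'
cat > look.py <<'E'
import sys
from h import *
def look(tag):
    s=env.observe();p=s["position"];R=s["tool_rot"]
    im,d=env.get_image("wrist")
    m=env.camera_model("wrist");T=m["tool_from_camera"];K=m["camera_matrix"]
    v,u=np.mgrid[:420,:560]
    r=np.linalg.solve(K,np.stack([u.ravel(),v.ravel(),np.ones(u.size)]))*d.ravel()
    t=T[:3,:3]@r+T[:3,3:];w=R@t+p[:,None]
    w0=s["grip_width"]/2
    k=(d.ravel()>0)&(abs(abs(t[2])-w0-.004)<.012)&(abs(t[0])<.013)&(t[1]<-.02)&(t[1]>-.1)
    print("t",s["time_s"],"pos",p.round(4),"ft",s["ft_force"].round(1),"w",s["grip_width"].round(4),"finger end tool y 99%",np.percentile(t[1,k],99).round(4) if k.any() else None)
    cv2.imwrite(f"pics/w{tag}.png",im[:,:,::-1])
    im2,d2=env.get_image("scene");c=cv2.resize(im2[220:360,40:260,::-1],None,fx=3.6,fy=3.6,interpolation=cv2.INTER_CUBIC)
    cv2.imwrite(f"pics/s{tag}.png",cv2.convertScaleAbs(c,alpha=1.6,beta=15))
    return s,im,d,w,t
if __name__=="__main__":look(sys.argv[1])
E
python3 look.py 5
```

```text
time_s: 5.38
position: [0.5663, -0.1579, 0.0444]
tool_rot: [[-0.32, -0.002, 0.948], [-0.948, 0.001, -0.32], [-0.0, -1.0, -0.002]]
ft_force: [0.8, 0.0, 0.4]
grip_width: 0.0857Traceback (most recent call last):
  File "look.py", line 17, in <module>
    if __name__=="__main__":look(sys.argv[1])
                            ~~~~^^^^^^^^^^^^^
  File "look.py", line 12, in look
    print("t",s["time_s"],"pos",p.round(4),"ft",s["ft_force"].round(1),"w",s["grip_width"].round(4),"finger end tool y 99%",np.percentile(t[1,k],99).round(4) if k.any() else None)
                                                                           ^^^^^^^^^^^^^^^^^^^^^
AttributeError: 'float' object has no attribute 'round'
```

```bash
sed -i 's/s\["grip_width"\].round(4)/round(float(s["grip_width"]),4)/' look.py; python3 look.py 5
```

```text
t 5.4333 pos [ 0.5667 -0.158   0.045 ] ft [0.6 0.6 0.8] w 0.0853 finger end tool y 99% -0.0546
```

View pics/s5.png

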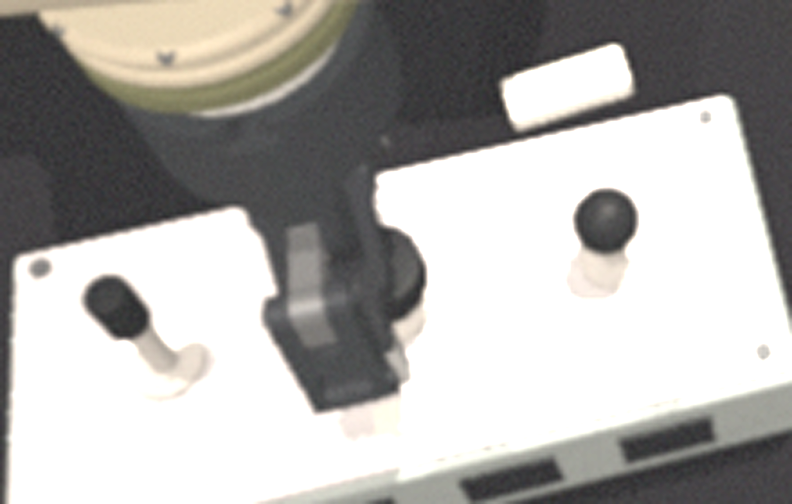

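View pics/w5.png

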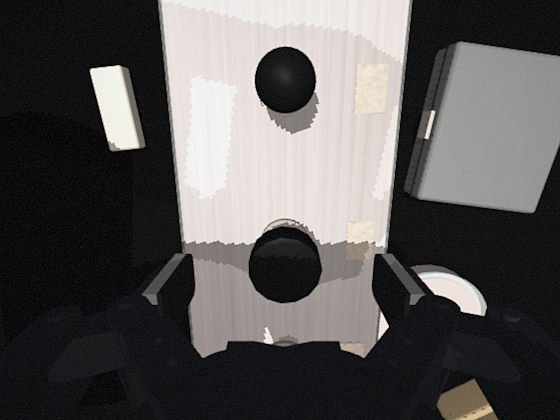

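With the jaw open, the fingertips are at tool y = -0.055. That fits a constant 42 mm offset plus the 13 mm swing. I'll go 18 mm more down and grip.

```bash
python3 -m pendant '[[[0,0,-0.2],0,1],[[0,0,-0.2],0,1],[[0,0,-0.2],0,1],[[0,0,0],0,0.7],[[0,0,0],0,0.5],[[0,0,0],0,0.3],[[0,0,0],0,0.3],[[0,0,0],0,0.3],[[0,0,0],0,0.3],[[0,0,0],0,0.3],[[0,0,0],0,0.3]]' 60; python3 look.py 6
```

```text
time_s: 6.45
position: [0.5674, -0.1584, 0.0279]
tool_rot: [[-0.319, 0.002, 0.948], [-0.948, -0.001, -0.319], [0.0, -1.0, 0.002]]
ft_force: [3.6, 1.1, 4.1]
grip_width: 0.0345
t 6.45 pos [ 0.5674 -0.1584  0.0279] ft [3.6 1.1 4.1] w 0.0345 finger end tool y 99% -0.0313
```

View pics/w6.png

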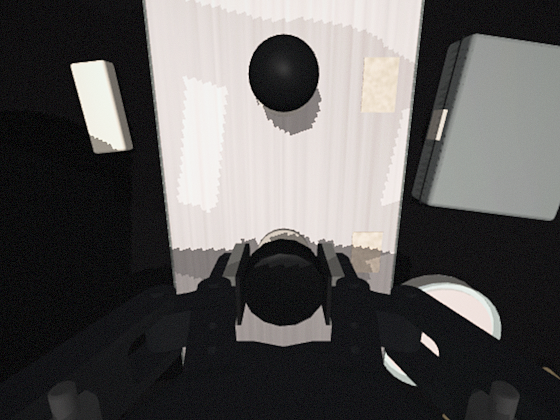

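View pics/s6.png

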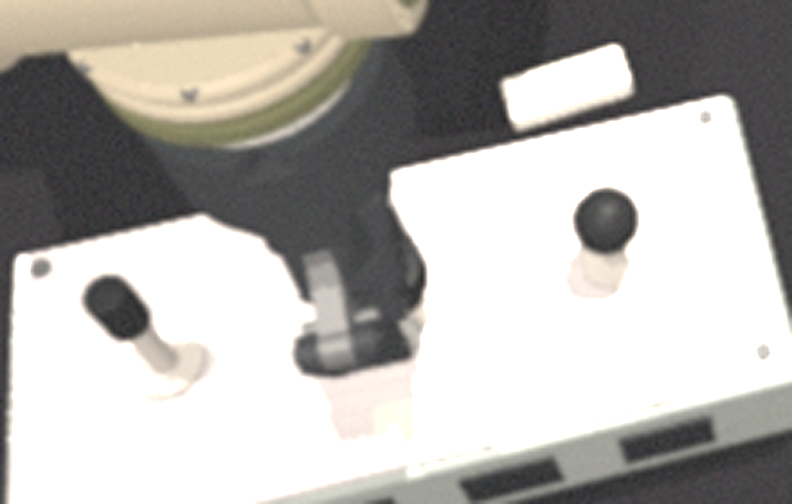

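The head is gripped between the pads: 34.5 mm opening, and the head is centred at about (284,282) in the wrist view. Pulling up about 25 mm.

```bash
python3 -m pendant '[[[0,0,0.04],0,0.3],[[0,0,0.08],0,0.3],[[0,0,0.1],0,0.3],[[0,0,0.1],0,0.3],[[0,0,0.1],0,0.3],[[0,0,0.1],0,0.3],[[0,0,0.1],0,0.3],[[0,0,0.1],0,0.3],[[0,0,0.08],0,0.3],[[0,0,0.04],0,0.3],[[0,0,0],0,0.3],[[0,0,0],0,0.3]]'; python3 look.py 7
```

```text
time_s: 7.55
position: [0.5673, -0.1583, 0.0521]
tool_rot: [[-0.32, 0.001, 0.948], [-0.948, -0.0, -0.32], [-0.0, -1.0, 0.001]]
ft_force: [6.8, -2.4, -2.1]
grip_width: 0.0343
t 7.55 pos [ 0.5673 -0.1583  0.0521] ft [ 6.8 -2.4 -2.1] w 0.0343 finger end tool y 99% -0.0467
```

View pics/w7.png

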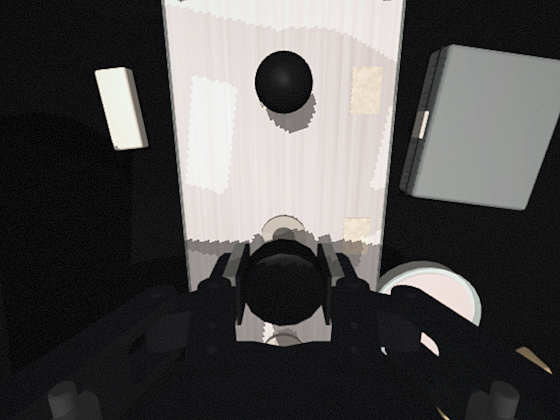

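View pics/s7.png

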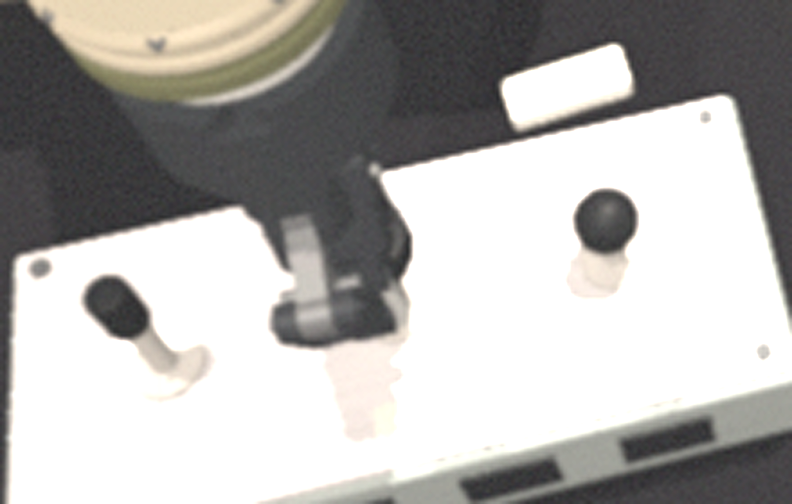

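The knob rose with the gripper, 24.2 mm by TCP. I'll pull slightly more to feel for the end stop and let it stay out.

```bash
python3 -m pendant '[[[0,0,0.04],0,0.3],[[0,0,0.04],0,0.3],[[0,0,0],0,0.3],[[0,0,0],0,0.3],[[0,0,0],0,0.3],[[0,0,0],0,0.3]]'
python3 - <<'E'
from look import *
s,im,d,w,t=look("8")
k=(d.ravel()>0)&(np.hypot(w[0]-.567,w[1]+.158)<.010)&(w[2]>.08)&(w[2]<.14);print("head top z",np.median(w[2,k]),k.sum())
E
```

```text
time_s: 8.15
position: [0.5671, -0.1582, 0.0522]
tool_rot: [[-0.32, -0.0, 0.947], [-0.947, 0.001, -0.32], [-0.001, -1.0, -0.001]]
ft_force: [13.5, -3.9, -19.9]
grip_width: 0.0341
t 8.15 pos [ 0.5671 -0.1582  0.0522] ft [ 13.5  -3.9 -19.9] w 0.0341 finger end tool y 99% -0.0465
head top z 0.12433175476724109 1619
```

It's at its end stop: the pull rose to 20 N with no movement, and the head top is at 0.1243, up 24 mm. I'll ease the tension, wait 1 s, then push down 24 mm plus a little.

```bash
python3 -m pendant '[[[0,0,-0.06],0,0.3],[[0,0,0],0,0.3],[[0,0,0],0,0.3],[[0,0,0],0,0.3],[[0,0,0],0,0.3],[[0,0,0],0,0.3],[[0,0,0],0,0.3],[[0,0,0],0,0.3],[[0,0,0],0,0.3],[[0,0,0],0,0.3],[[0,0,0],0,0.3],[[0,0,0],0,0.3]]'
python3 -m pendant '[[[0,0,-0.06],0,0.3],[[0,0,-0.1],0,0.3],[[0,0,-0.1],0,0.3],[[0,0,-0.1],0,0.3],[[0,0,-0.1],0,0.3],[[0,0,-0.1],0,0.3],[[0,0,-0.1],0,0.3],[[0,0,-0.1],0,0.3],[[0,0,-0.06],0,0.3],[[0,0,-0.04],0,0.3],[[0,0,0],0,0.3],[[0,0,0],0,0.3]]'
```

```text
time_s: 9.25
position: [0.5672, -0.1583, 0.0521]
tool_rot: [[-0.32, 0.001, 0.948], [-0.948, 0.0, -0.32], [-0.0, -1.0, 0.001]]
ft_force: [8.4, -2.6, -6.5]
grip_width: 0.0344
time_s: 10.25
position: [0.5674, -0.1584, 0.0279]
tool_rot: [[-0.319, 0.002, 0.948], [-0.948, -0.001, -0.319], [0.0, -1.0, 0.002]]
ft_force: [4.7, -0.9, 6.7]
grip_width: 0.0342
```

Back to 0.0279, the same as at the first grip. I'll press a little further to confirm the stop, ease off, open and check.

```bash
python3 -m pendant '[[[0,0,-0.04],0,0.3],[[0,0,-0.04],0,0.3],[[0,0,0],0,0.3],[[0,0,0],0,0.3],[[0,0,0],0,0.3]]'
python3 -m pendant '[[[0,0,0.07],0,0.3],[[0,0,0],0,0.3],[[0,0,0],0,0.6],[[0,0,0],0,1],[[0,0,0],0,1],[[0,0,0],0,1],[[0,0,0],0,1],[[0,0,0],0,1],[[0,0,0],0,1]]'
python3 - <<'E'
from look import *
s,im,d,w,t=look("9")
k=(d.ravel()>0)&(np.hypot(w[0]-.567,w[1]+.158)<.010)&(w[2]>.08)&(w[2]<.14);print("head top z",np.median(w[2,k]),k.sum())
E
```

```text
time_s: 10.67
position: [0.5675, -0.1584, 0.0277]
tool_rot: [[-0.319, 0.003, 0.948], [-0.948, -0.002, -0.319], [0.001, -1.0, 0.004]]
ft_force: [-1.3, 2.6, 24.6]
grip_width: 0.0344
time_s: 11.42
position: [0.5666, -0.158, 0.0269]
tool_rot: [[-0.319, -0.0, 0.948], [-0.948, 0.0, -0.319], [-0.0, -1.0, -0.0]]
ft_force: [-0.1, 0.8, 0.1]
grip_width: 0.0852
t 11.4167 pos [ 0.5666 -0.158   0.0269] ft [-0.1  0.8  0.1] w 0.0852 finger end tool y 99% -0.0323
head top z 0.10018342538755548 1610
```

View pics/w9.png

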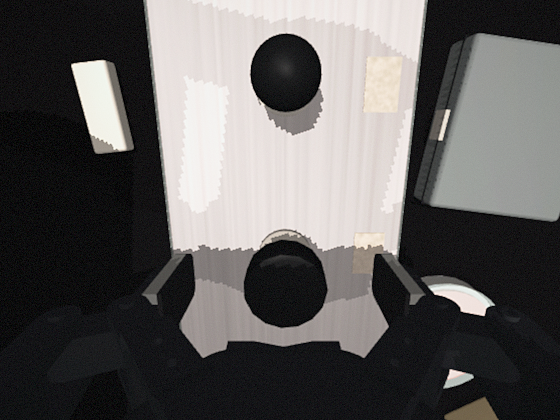

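The knob is home with its head top at 0.1002, and the jaws are open and clear of the head at (285,283). I'll retreat upward and make the final check.

```bash
python3 -m pendant '[[[0,0,0.2],0,1],[[0,0,0.4],0,1],[[0,0,0.5],0,1],[[0,0,0.5],0,1],[[0,0,0.5],0,1],[[0,0,0.5],0,1],[[0,0,0.5],0,1],[[0,0,0.5],0,1],[[0,0,0.3],0,1],[[0,0,0],0,1],[[0,0,0],0,1]]'
python3 - <<'E'
from look import *
s,im,d,w,t=look("10")
def top(x,y,r):
    k=(d.ravel()>0)&(np.hypot(w[0]-x,w[1]-y)<r)&(w[2]>.07)&(w[2]<.16);return (np.percentile(w[2,k],95),k.sum()) if k.any() else None
print("broad",top(.567,-.158,.01),"ball",top(.5943,-.0771,.013),"slim",top(.54,-.2379,.009))
E
```

```text
time_s: 12.43
position: [0.5666, -0.1581, 0.144]
tool_rot: [[-0.319, 0.0, 0.948], [-0.948, -0.0, -0.319], [0.0, -1.0, 0.0]]
ft_force: [0.0, -0.2, -1.1]
grip_width: 0.0852
t 12.4333 pos [ 0.5666 -0.1581  0.144 ] ft [ 0.  -0.2 -1.1] w 0.0852 finger end tool y 99% -0.0545
broad (np.float64(0.10129515802833726), np.int64(479)) ball (np.float64(0.10504720730580862), np.int64(962)) slim (np.float64(0.12560889476917145), np.int64(735))
```

View pics/w10.png

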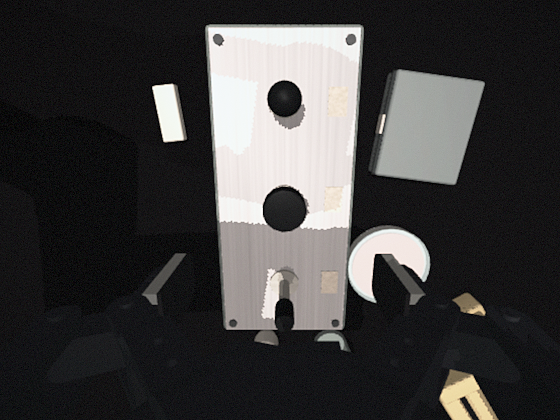

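View pics/s10.png

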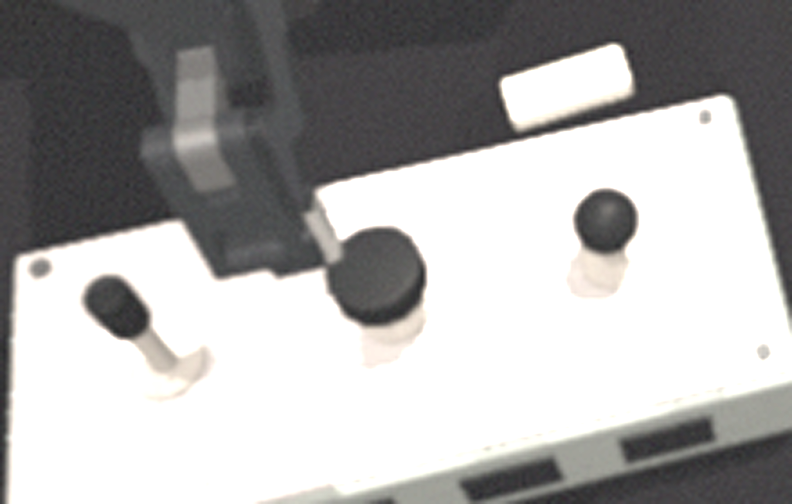

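The broad knob is home at (284,209) in the wrist view. The ball at (284,98) and the slim knob at (284,305) are unmoved, and the gripper is well clear.

```bash
python3 -c "
from rig import env
env.close_job()"
```

```text
the job is handed in; nothing more can be done
```

I power-cycled the microscope camera with the broad knob, which was the middle of the three, and handed the job in at about 12.4 s.

- **Out:** I pulled the knob straight up to its end stop. The head top rose from about 0.100 to 0.1243 m, and pulling harder (20 N) moved it no further. It stayed out, held by the gripper, for over a second.
- **Home:** I pushed it back down until it stopped. A 25 N press moved it no further, and with the gripper open the head top read 0.1002 m. I then backed the gripper off upward.
- **Last checks:** The ball and slim knobs look unmoved in the pictures and still measure about as they did at the start. The gripper touches nothing, and wrist force is about 1 N.

**What disagreed:**
- **Fingertip position:** The fingertips sit about 42 mm behind the reported TCP, not at it as the text says. Because of this my first close shut on empty air above the head. It touched nothing, and I corrected the height from the camera depth.
- **Side load:** The wrist showed up to about 13 N sideways while I pulled against the end stop.

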